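Get the doming block out from behind the tall bench things

ROBOT

A 6-joint arm with a two-finger parallel gripper is mounted at the origin on the work surface. World frame = base frame: x ahead of the robot, y to its left, z up, the work surface at z = 0. Lengths are in m, angles in degrees, forces in N, time in s.
With the tool pointing down it reaches from about 0.4 to 0.925 m from the base axis. Payload 12.5 kg.
Tool frame: the origin (TCP) lies midway between the tips of the shut fingers; the grasp point (between the pads) lies 19 mm behind it; z points along the fingers, y is the line along which they close (so a half turn about z gives the same grasp; the last joint's range is limited). The gripper opens to 95 mm and grips with 3 to 60 N. Pads are 20 mm wide; open, the fingers measure 119 mm over their backs; the gripper's body (75 mm by 180 mm) begins 59 mm behind the grasp point.
Start: joints at [59.553, 28.126, 89.318, -0, 62.55, -6.05], TCP at [0.258, 0.569, 0.215] pointing down, gripper open.
Joint ranges: [-177.58, 177.58], [-47.91, 125.51], [2.72, 160], [-65.01, 245.01], [3.68, 167.84], [-153.87, 153.87]. Speed limits (degrees/s): [127.2, 127.2, 159.86, 180, 180, 180].

INTERFACE

Orientations are given as [roll, pitch, yaw] about the fixed x, y, z axes, in that order (R = Rz(yaw) Ry(pitch) Rx(roll)).
In Python, from workcell import bot, viewer gives the robot as it stands.
- The arm moves only by the tool apply_moves, never from a script. Its argument "steps" is a list of rows, each a list of 6 numbers: the shift along the tool's x, y, z in units of 30 mm (1.0 is 30 mm), then the turn, a rotation vector about the tool's x, y, z in units of 6 degrees (1.0 is 6 degrees). A call has 1 to 12 rows; each row is the pose to reach, as a shift and turn from the pose commanded when the call began, along the tool's axes at that moment; what a row does not reach only later rows make up. A row lasts 1/12 s, in which the tool goes at most 41.7 mm and 7.16 degrees, less where a joint would pass 70% of its speed; a pose out of reach is approached as far as the arm can. A call with a gripper value outside its range is refused whole. "gripper" is the closure in counts, from 0 (fully open) to 255 (shut), set as the call begins (left out, the last holds). The fingers move at their own pace and stop on an object; "grip_force" is the grip in N (left out, the last holds). Time passes only in rows, so rows that repeat a pose let the fingers close. It gives the time, the measured TCP pose, the force, the opening and the grip force at its end, in the units of the state.
- bot.state(): the state, without advancing time (a new reading comes with each control period).
- viewer.get_image(name): name is "side" or "top" or "wrist"; returns a dict with "pixels" (384x512x3 uint8, red, green, blue), "range_z" (384x512 float32, m along the optical axis (not along the pixel's ray), 0 where there is no reading), "fx", "fy", "cx", "cy" (pixels), "origin" and "attitude" of the camera in the world. Camera axes: x right, y down, z forward; pixel columns grow to the right and rows downward; lengths in m; the calibration is good to about 2 mm. A picture is of the moment at which its call begins.
- bot.close_job(): hands the job in; it is judged then, once.
The state is a dict: "clock": time; "joints": joint angles; "qvel": joint speeds; "tau": joint torques, N m; "position": TCP position; "tcp_rot": TCP orientation; "wrist_force": force on the tool from outside, world axes, zero at the start; "ft_torque": the same for the moment, N m; "width": finger opening in m; "grip_force": force on a finger pad.
Only numpy, scipy, OpenCV 4.12 (cv2) and the standard library are available. Lean on these libraries where they do the work, as an engineer would, in place of code of your own. Each camera call takes 0.05 s, during which the arm holds its last target. There are 200 camera calls.

TASK

The steel doming block stands hemmed in behind three tall things on the wooden rack board. First clear all three (black ring post, round canister, dark wooden punch block) onto the white side tray, standing upright; only then lift the doming block out and set it, dimples up, in the middle of the round steel plate; last, put each of the three back upright in the middle of the very pad it came from (turned any way). Tip nothing over and leave the brush, the pink dish and the little white cup where they are.

Things in the scene. Friction and masses are not known exactly. Their poses are not given: they have to be found in the camera images.
- post: Ring post: black upright cylinder, 34 mm diameter, on a 50 x 50 x 7 mm dark square steel foot, 125 mm tall overall, about 0.35 kg. Origin: centre of its underside, z up its axis. Loose; starts upright centred on one of the three round pads.
- canister: Round metal canister with a closed fixed lid, 50 mm diameter (lid 51 mm), 115 mm tall, about 0.25 kg. Origin: centre of its underside, z up its axis. Loose; starts upright centred on one of the three round pads.
- punch_block: Dark wooden punch block, upright, 46 x 46 mm in plan and 110 mm tall, with nine dark holes in its top, about 0.17 kg. Origin: centre of its underside, z up, x and y square to its sides. Loose; starts upright centred on one of the three round pads.
- doming_block: Steel doming block, a 40 mm cube with round dimples, about 0.48 kg; the top has four dimples of different size, each side a single one. Origin: centre of its underside, z up through the four-dimple face, x and y square to its sides. Loose; starts on the square pad in the rack board, about 10 mm from its neighbours on three sides.
- rack: Fixed light wooden board, 150 mm (its x) by 180 mm (its y), 12 mm thick, lying on the bench; things stand on its top. Origin: centre of its underside, z up. Cork pads flush with its top: three round ones of 58 mm diameter centred at x, y = (-27.5, 0), (27.5, 55) and (27.5, -55) mm, and a square one at (27.5, 0) mm for the doming block. Which tall thing stands on which round pad changes from start to start.
- tray: Fixed white plastic side tray with a low rim, 270 mm (its x) by 130 mm (its y) outside, walls 5 mm thick, rim 14 mm high, inner floor 5 mm above the bench. Origin: centre of its underside, z up. Empty at the start; it lies left or right of the rack, the plate on the other side.
- plate: Fixed round steel bench plate, 100 mm diameter, 16 mm high, on a thin 108 mm black rubber foot. Origin: centre of its underside, z up; its top is 16 mm above the bench.
- brush: Bystander: wooden bench brush lying bristles up beyond the rack, 150 x 42 x 40 mm. Origin: centre of its underside, x along it. Loose, to be left alone.
- dish: Bystander: pink six-sided open dish, about 90 mm across and 25 mm high, on the robot's side of the rack. Origin: centre of its underside. Loose, to be left alone.
- cup: Bystander: little open white porcelain cup, 28 mm across and 28 mm high, standing on a front corner of the rack board, at x, y = about (-52, 66) mm from the rack's origin. Origin: centre of its underside. Loose, to be left alone.

How it is judged:
By the outcome, as a careful person would: the job done as asked, in the order asked, and still so for the second after the job is handed in, with the robot touching nothing.
It also fails if it takes over 133 s, if anything falls off the work surface, if the arm or the gripper's body presses on something with over 40 N, if the wrist force passes 120 N, or if a joint passes its speed limit or range.

## Working session

There is one attempt and no reset: what is moved stays moved. The work goes in short steps, Python scripts to look and compute and a tool call to move; the robot and the scene stay as the last step left them, time stands still between calls to the robot, and variables do not carry over. Pictures are saved under pics/ and viewed, at most 14 in all, crops included, and the job is handed in when it is done.

Besides the shell and the picture viewer there is one more tool, called after "Request:" by a JSON object that holds its "method" and its "body". apply_moves: Moves the arm, as the interface text tells. Its arguments: {"type":"object","properties":{"steps":{"type":"array"},"gripper":{"type":"number"},"grip_force":{"type":"number"}},"required":["steps"]}

```bash
mkdir -p pics; ls; python3 - <<'E'
from workcell import bot, viewer
import cv2, numpy as np
for n in ["top","side"]:
    d=viewer.get_image(n)
    cv2.imwrite(f"pics/{n}0.png",d["pixels"][:,:,::-1])
    np.savez(f"{n}0.npz",**d)
    print(n,d["fx"],d["fy"],d["cx"],d["cy"],d["origin"],d["attitude"])
print(bot.state())
E
```

```text
pics
top 466.808189714448 466.808189714448 265.8040524726323 190.82467361378062 [0.49324792 0.01576822 0.94847153] [-173.59418604   -1.99988932  -90.47563979]
side 375.72971538982586 375.72971538982586 253.76202264209687 187.55557871966462 [0.36738755 0.62815616 0.45513289] [-122.06687319    0.25447011 -160.12685342]
{'clock': 0.1, 'joints': array([ 5.95525329e+01,  2.81590396e+01,  8.93475258e+01, -1.24422415e-03,
        6.25503445e+01, -6.05004916e+00]), 'qvel': array([-0.00983838, -0.15327735, -0.1572929 ,  0.04356645,  0.03774327,
       -0.04043973]), 'tau': array([ 3.31912997e-03, -6.13620901e+01, -2.58604288e+01,  6.93854992e-02,
        4.70413954e-02, -1.09693315e-04]), 'position': array([0.25802851, 0.56899988, 0.21413276]), 'tcp_rot': array([-1.79943291e+02, -4.90072258e-03,  1.55603154e+02]), 'wrist_force': array([ 1.19815804, -0.17554144,  0.11182579]), 'ft_torque': array([0.07904892, 0.0136817 , 0.04778327]), 'grip_force': 0.0, 'width': 0.09512530348618012}
```

View pics/top0.png

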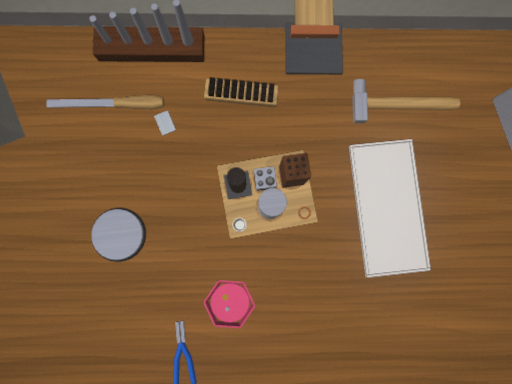

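View pics/side0.png

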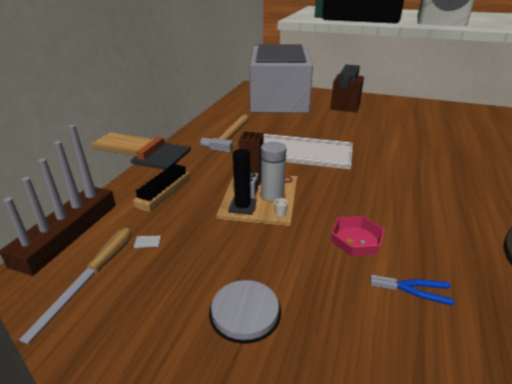

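The top view shows the rack with corners near (218,166), (302,152), (316,219) and (230,237). On it are the post (237,183), doming block (265,178), punch block (295,170), canister (271,205) and cup (239,225). The tray is on the right (390,208), the plate on the left (118,235), and the dish at (229,304). The side view agrees. I'll make an enlarged crop and a depth-based estimate.

```bash
cat > h.py <<'E'
import numpy as np, cv2
from scipy.spatial.transform import Rotation as R
def rot(a): return R.from_euler('xyz',a,degrees=True)
def cloud(d):
    z=d["range_z"]; v,u=np.mgrid[:z.shape[0],:z.shape[1]]
    p=np.stack([(u-d["cx"])/d["fx"]*z,(v-d["cy"])/d["fy"]*z,z],-1)
    return p@rot(d["attitude"]).as_matrix().T+d["origin"]
def onplane(d,uv,h):
    uv=np.atleast_2d(uv).astype(float)
    r=np.c_[(uv[:,0]-d["cx"])/d["fx"],(uv[:,1]-d["cy"])/d["fy"],np.ones(len(uv))]@rot(d["attitude"]).as_matrix().T
    return d["origin"]+r*((h-d["origin"][2])/r[:,2])[:,None]
def project(d,P):
    q=(np.atleast_2d(P)-d["origin"])@rot(d["attitude"]).as_matrix()
    return q[:,:2]/q[:,2:]*d["fx"]+[d["cx"],d["cy"]]
E
python3 - <<'E'
from h import *
d=dict(np.load("top0.npz")); P=cloud(d)
def reg(u0,u1,v0,v1,z0,z1):
    q=P[v0:v1,u0:u1].reshape(-1,3); return q[(q[:,2]>z0)&(q[:,2]<z1)]
bench=reg(130,200,260,330,-.05,.05); print("bench z",bench[:,2].mean(),bench[:,2].std())
for n,a in dict(rack=(205,328,140,250,.007,.017),plate=(85,150,200,270,.011,.021),tray=(340,440,130,285,.0035,.02),
  punch=(275,315,145,195,.10,.12),can=(250,292,180,225,.105,.125),post=(220,255,160,205,.115,.135),dom=(250,280,163,195,.045,.06),cup=(225,250,215,235,.03,.045)).items():
    q=reg(*a); c,s,ang=cv2.minAreaRect(q[:,:2].astype(np.float32)); print(n,len(q),np.round(c,4),np.round(s,4),round(ang,1),'mean',q.mean(0).round(4))
im=d["pixels"][:,:,::-1]
cv2.imwrite("pics/crop0.png",cv2.resize(im[145:245,205:330],None,fx=6,fy=6,interpolation=cv2.INTER_CUBIC))
E
```

```text
bench z 0.0008377060779172715 0.0020385024111169987
rack 3698 [ 0.594  -0.0194] [0.1504 0.1801] 10.3 mean [ 0.5801 -0.0169  0.0127]
plate 2034 [0.5141 0.2773] [0.0985 0.0984] 55.4 mean [0.5138 0.277  0.0168]
tray 8032 [ 0.5673 -0.2732] [0.2076 0.3188] 88.5 mean [ 0.5647 -0.2688  0.0069]
punch 74 [ 0.6297 -0.0686] [0.045  0.0466] 8.4 mean [ 0.6204 -0.064   0.1128]
can 46 [ 0.5772 -0.0301] [0.0456 0.0744] 69.8 mean [ 0.5692 -0.0275  0.118 ]
post 36 [0.6094 0.0406] [0.033  0.0294] 42.7 mean [0.6031 0.0388 0.1282]
dom 425 [ 0.6207 -0.0145] [0.0403 0.04  ] 7.1 mean [ 0.6203 -0.0144  0.0529]
cup 59 [0.5315 0.0367] [0.0251 0.0253] 90.0 mean [0.5318 0.0372 0.0391]
```

View pics/crop0.png

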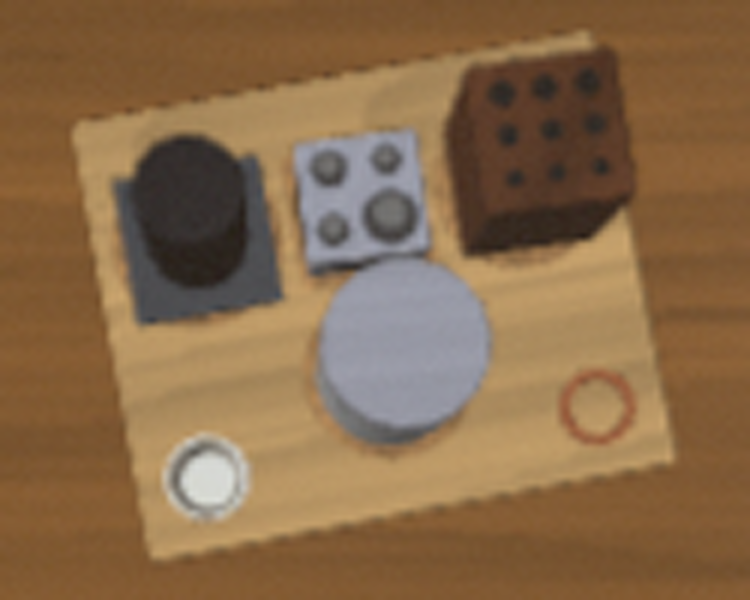

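```bash
cat >> h.py <<'E'
def go(pos,yaw=None):
    from workcell import bot
    s=bot.state(); A=rot(s["tcp_rot"])
    sh=A.inv().apply(np.array(pos)-s["position"])/.03
    t=np.zeros(3) if yaw is None else (A.inv()*rot([180,0,yaw])).as_rotvec(degrees=True)/6
    print("step",np.r_[sh,t].round(3))
E
python3 - <<'E'
from h import *
d=dict(np.load("top0.npz"))
im=d["pixels"].astype(int); m=((im.min(2)>135)&(im.max(2)-im.min(2)<45)).astype(np.uint8); m[:,:335]=0; m[:,440:]=0; m[:130]=0; m[290:]=0
m=cv2.morphologyEx(m,cv2.MORPH_OPEN,np.ones((5,5)))
v,u=np.nonzero(m); q=onplane(d,np.c_[u,v],.012)
print("tray",cv2.minAreaRect(q[:,:2].astype(np.float32)))
go([.575,-.02,.30],-169.7)
E
```

```text
tray ((0.5651146173477173, -0.2677575349807739), (0.2697245180606842, 0.13149452209472656), 5.616432189941406)
step [-1.7732e+01 -1.3519e+01 -2.8500e+00 -9.0000e-03 -4.0000e-03 -5.7830e+00]
```

Request:
{"method": "apply_moves", "body": {"steps": [[-2,-1.5,-2.85,0,0,-1],[-4,-3,-2.85,0,0,-2],[-5,-4,-2.85,0,0,-3],[-6,-5,-2.85,0,0,-4],[-7,-6,-2.85,0,0,-5],[-8,-6.5,-2.85,0,0,-5.78],[-9.2,-7.3,-2.85,0,0,-5.78],[-10.3,-8.1,-2.85,0,0,-5.78],[-11.4,-9,-2.85,0,0,-5.78],[-12.4,-9.8,-2.85,0,0,-5.78],[-13.4,-10.6,-2.85,0,0,-5.78],[-14.4,-11.3,-2.85,0,0,-5.78]], "gripper": 0, "grip_force": 25}}

```text
clock: 1.1
position: [0.4783, 0.1418, 0.2996]
tcp_rot: [180.0, -0.0, -169.7]
wrist_force: [0.6, 0.1, 0.0]
width: 0.0951
grip_force: 0.0
```

```bash
python3 - <<'E'
from h import *
go([.575,-.02,.30],-169.7)
E
```

```text
step [-2.209e+00 -5.883e+00 -1.400e-02  1.000e-03 -0.000e+00 -3.000e-03]
```

Request:
{"method": "apply_moves", "body": {"steps": [[-0.4,-1,0,0,0,0],[-0.9,-2.2,0,0,0,0],[-1.3,-3.4,0,0,0,0],[-1.7,-4.5,0,0,0,0],[-2.2,-5.9,0,0,0,0],[-2.2,-5.9,0,0,0,0],[-2.2,-5.9,0,0,0,0]]}}

```text
clock: 1.68
position: [0.5749, -0.0204, 0.2986]
tcp_rot: [180.0, -0.1, -169.9]
wrist_force: [0.3, -1.2, 0.3]
width: 0.0955
grip_force: 0.0
```

```bash
python3 - <<'E'
from h import *
from workcell import bot,viewer
d=viewer.get_image("wrist"); np.savez("w1.npz",**d)
s=bot.state(); print(s["position"],s["tcp_rot"],d["origin"],d["attitude"],d["fx"])
cv2.imwrite("pics/w1.png",d["pixels"][:,:,::-1])
E
```

```text
[ 0.5742835  -0.018973    0.29885748] [ 1.79959477e+02 -7.00170326e-02 -1.69808102e+02] [ 0.50228558 -0.03363765  0.46942695] [1.64832587e+02 1.28131021e-02 1.00161655e+02] 293.7884322663555
```

View pics/w1.png

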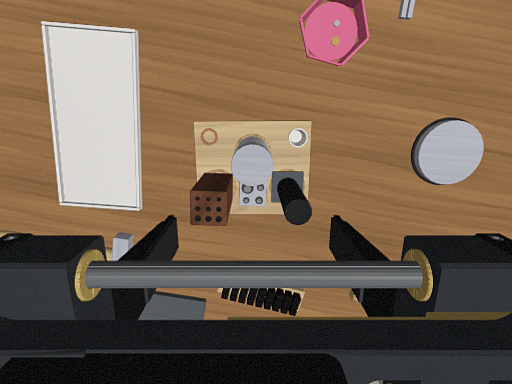

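The wrist view shows the rack square to the tool: corners (194,121) and (309,121), canister top (252,160), punch top (210,207), post top (297,208), tray on the left and plate on the right. I'll cross-check the poses by depth.

```bash
python3 - <<'E'
from h import *
d=dict(np.load("w1.npz")); P=cloud(d)
def reg(u0,u1,v0,v1,z0,z1):
    q=P[v0:v1,u0:u1].reshape(-1,3); return q[(q[:,2]>z0)&(q[:,2]<z1)]
for n,a in dict(rack=(185,320,115,220,.008,.016),plate=(405,490,110,190,.012,.021),punch=(185,235,165,230,.115,.13),can=(228,276,135,188,.12,.133),post=(270,315,170,230,.13,.145),dom=(237,268,175,210,.046,.058),cup=(285,310,125,150,.033,.045)).items():
    q=reg(*a); c,s,ang=cv2.minAreaRect(q[:,:2].astype(np.float32)); print(n,len(q),np.round(c,4),np.round(s,4),round(ang,1),'mean',q.mean(0).round(4))
im=d["pixels"].astype(int); m=((im.min(2)>135)&(im.max(2)-im.min(2)<45)).astype(np.uint8); m[:,150:]=0; m[215:]=0
m=cv2.morphologyEx(m,cv2.MORPH_OPEN,np.ones((5,5)))
v,u=np.nonzero(m); q=onplane(d,np.c_[u,v],.012); print("tray",cv2.minAreaRect(q[:,:2].astype(np.float32)))
E
```

```text
rack 5339 [ 0.5912 -0.0197] [0.1485 0.1803] 10.4 mean [ 0.568  -0.0237  0.0127]
plate 3291 [0.5115 0.2763] [0.0991 0.0987] 59.1 mean [0.5103 0.2758 0.0163]
punch 1365 [ 0.6104 -0.0685] [0.0508 0.0852] 89.8 mean [ 0.6255 -0.068   0.1226]
can 1423 [ 0.564  -0.0246] [0.0496 0.05  ] 44.0 mean [ 0.5636 -0.0248  0.1275]
post 612 [0.6081 0.0389] [0.0331 0.0323] 12.2 mean [0.6073 0.0387 0.1373]
dom 572 [ 0.6197 -0.0141] [0.0385 0.0398] 9.3 mean [ 0.6213 -0.0138  0.0528]
cup 107 [0.5283 0.035 ] [0.0259 0.0261] 9.7 mean [0.529  0.0372 0.0394]
tray ((0.5633968114852905, -0.2668306231498718), (0.25858524441719055, 0.13504590094089508), 5.744063377380371)
```

Request:
{"method": "apply_moves", "body": {"steps": [[0.2,-0.05,0.5],[0.36,-0.09,1.4],[0.36,-0.09,2.4],[0.36,-0.09,3.4],[0.36,-0.09,4.4],[0.36,-0.09,5.4],[0.36,-0.09,6.3],[0.36,-0.09,7.0],[0.36,-0.09,7.3],[0.36,-0.09,7.5],[0.36,-0.09,7.5],[0.36,-0.09,7.5]]}}

```text
validation failed for argument at $.st...
```

Request:
{"method": "apply_moves", "body": {"steps": [[0.2,-0.05,0.5,0,0,0],[0.36,-0.09,1.4,0,0,0],[0.36,-0.09,2.4,0,0,0],[0.36,-0.09,3.4,0,0,0],[0.36,-0.09,4.4,0,0,0],[0.36,-0.09,5.4,0,0,0],[0.36,-0.09,6.3,0,0,0],[0.36,-0.09,7.0,0,0,0],[0.36,-0.09,7.3,0,0,0],[0.36,-0.09,7.5,0,0,0],[0.36,-0.09,7.5,0,0,0],[0.36,-0.09,7.5,0,0,0]]}}

```text
clock: 2.73
position: [0.5647, -0.0227, 0.0755]
tcp_rot: [-180.0, 0.1, -169.7]
wrist_force: [0.1, -1.0, -0.2]
width: 0.095
grip_force: 0.0
```

Request:
{"method": "apply_moves", "body": {"steps": [[0,0,0,0,0,0],[0,0,0,0,0,0],[0,0,0,0,0,0],[0,0,0,0,0,0],[0,0,0,0,0,0],[0,0,0,0,0,0],[0,0,0,0,0,0],[0,0,0,0,0,0],[0,0,0,0,0,0],[0,0,0,0,0,0]], "gripper": 255, "grip_force": 25}}

```text
clock: 3.57
position: [0.5644, -0.0231, 0.0745]
tcp_rot: [-180.0, 0.0, -169.7]
wrist_force: [-1.0, -0.4, 1.8]
width: 0.051
grip_force: 25.0
```

Request:
{"method": "apply_moves", "body": {"steps": [[0,0,-0.2,0,0,0],[0,0,-0.7,0,0,0],[0,0,-1.5,0,0,0],[0,0,-2.4,0,0,0],[0,0,-3.3,0,0,0],[0.2,-0.3,-4.1,0,0,0],[0.6,-1.0,-4.7,0,0,0],[1.1,-1.9,-5.0,0,0,0],[1.6,-2.9,-5.0,0,0,0],[2.1,-3.9,-5.0,0,0,0],[2.6,-4.9,-5.0,0,0,0],[3.1,-5.8,-5.0,0,0,0]]}}

```text
clock: 4.57
position: [0.503, -0.2123, 0.2248]
tcp_rot: [180.0, -0.0, -169.7]
wrist_force: [1.2, -0.1, -2.2]
width: 0.0505
grip_force: 25.0
```

Request:
{"method": "apply_moves", "body": {"steps": [[0.5,-0.9,0,0,0,0],[0.9,-1.6,0.1,0,0,0],[1.05,-1.93,0.6,0,0,0],[1.05,-1.93,1.5,0,0,0],[1.05,-1.93,2.5,0,0,0],[1.05,-1.93,3.5,0,0,0],[1.05,-1.93,4.3,0,0,0],[1.05,-1.93,4.8,0,0,0],[1.05,-1.93,5.05,0,0,0],[1.05,-1.93,5.15,0,0,0],[1.05,-1.93,5.2,0,0,0],[1.05,-1.93,5.2,0,0,0]]}}

```text
clock: 5.57
position: [0.4836, -0.2736, 0.0692]
tcp_rot: [-180.0, 0.0, -169.7]
wrist_force: [-0.1, 0.2, -3.2]
width: 0.0506
grip_force: 25.0
```

Request:
{"method": "apply_moves", "body": {"steps": [[0,0,0.03,0,0,0],[0,0,0.05,0,0,0],[0,0,0.05,0,0,0]]}}

```text
clock: 5.82
position: [0.4835, -0.2736, 0.0676]
tcp_rot: [-180.0, 0.0, -169.7]
wrist_force: [-0.8, -0.2, -1.4]
width: 0.0505
grip_force: 25.0
```

Request:
{"method": "apply_moves", "body": {"steps": [[0,0,0,0,0,0],[0,0,0,0,0,0],[0,0,0,0,0,0],[0,0,0,0,0,0],[0,0,0,0,0,0],[0,0,0,0,0,0]], "gripper": 0}}

```text
clock: 6.32
position: [0.4833, -0.2735, 0.067]
tcp_rot: [180.0, 0.0, -169.7]
wrist_force: [0.2, 0.2, -0.2]
width: 0.0849
grip_force: 0.0
```

Request:
{"method": "apply_moves", "body": {"steps": [[0,0,-0.7,0,0,0],[0,0,-1.8,0,0,0],[0,0,-3.0,0,0,0],[-0.3,0.5,-3.9,0,0,0],[-0.8,1.3,-4.3,0,0,0],[-1.4,2.3,-4.3,0,0,0],[-2.0,3.3,-4.3,0,0,0],[-2.6,4.3,-4.3,0,0,0],[-3.2,5.3,-4.3,0,0,0],[-3.8,6.3,-4.3,0,0,0],[-4.4,7.3,-4.3,0,0,0],[-5.0,8.2,-4.3,0,0,0]]}}

```text
clock: 7.32
position: [0.5871, -0.0026, 0.1961]
tcp_rot: [180.0, 0.0, -169.7]
wrist_force: [1.1, -0.7, 0.9]
width: 0.0951
grip_force: 0.0
```

Request:
{"method": "apply_moves", "body": {"steps": [[-0.6,0.8,0,0,0,0],[-0.9,1.2,0,0,0,0],[-0.98,1.32,0,0,0,0],[-0.98,1.32,0,0,0,0]]}}

```text
clock: 7.65
position: [0.6087, 0.0399, 0.1957]
tcp_rot: [180.0, -0.0, -169.6]
wrist_force: [-0.2, -0.7, 0.0]
width: 0.0956
grip_force: 0.0
```

```bash
python3 - <<'E'
from h import *
from workcell import bot,viewer
d=viewer.get_image("wrist"); np.savez("w2.npz",**d)
s=bot.state(); print(s["position"],s["tcp_rot"],d["origin"])
P=cloud(d)
cv2.imwrite("pics/w2.png",d["pixels"][:,:,::-1])
for z0,z1 in ((.13,.145),(.115,.127),(.046,.058)):
    m=((P[...,2]>z0)&(P[...,2]<z1)&(d["range_z"]>.1)).astype(np.uint8); m[260:]=0
    n,l,st,c=cv2.connectedComponentsWithStats(m)
    for i in range(1,n):
        if st[i,4]>100: q=P[l==i]; print(z0,st[i],q.mean(0).round(4),[np.round(t,4) for t in cv2.minAreaRect(q[:,:2].astype(np.float32))])
E
```

```text
[0.60841332 0.03899325 0.19581055] [-1.79995509e+02 -3.25385215e-02 -1.69696571e+02] [0.53593221 0.0263899  0.36650957]
0.13 [ 234  182   40   41 1288] [0.6074 0.0393 0.1374] [array([0.6083, 0.0398]), array([0.0333, 0.0323]), np.float64(10.0627)]
0.115 [  99  170   59   54 2832] [ 0.6267 -0.0674  0.1224] [array([ 0.6287, -0.0683]), array([0.0468, 0.0462]), np.float64(8.0368)]
0.115 [235 178  37  15 108] [0.5951 0.0368 0.1211] [array([0.5977, 0.0371]), array([0.0116, 0.0317]), np.float64(11.983)]
0.046 [133 158  44  44 198] [ 0.6165 -0.0563  0.0521] [array([ 0.616 , -0.0586]), array([0.0627, 0.0312]), np.float64(52.0951)]
0.046 [ 186  160   37   38 1311] [ 0.6175 -0.0142  0.0527] [array([ 0.6185, -0.0142]), array([0.0404, 0.0393]), np.float64(7.2396)]
```

View pics/w2.png

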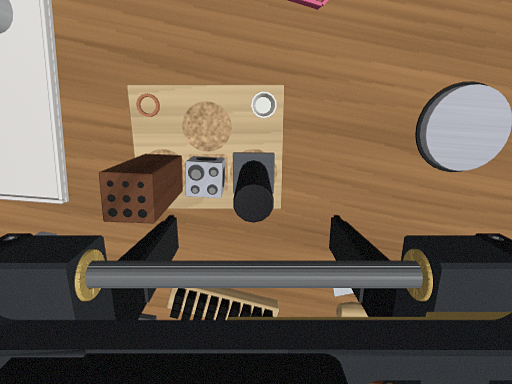

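The near view shows the canister's cork pad free at (207,126). The post (254,204), doming block (205,178) and punch (128,197) are in place, and the post is centred under the tool to about 1 mm. I'll descend and grip it.

Request:
{"method": "apply_moves", "body": {"steps": [[0,0.02,0.3,0,0,0],[0,0.02,1.0,0,0,0],[0,0.02,1.9,0,0,0],[0,0.02,2.8,0,0,0],[0,0.02,3.5,0,0,0],[0,0.02,3.9,0,0,0],[0,0.02,4.05,0,0,0],[0,0.02,4.05,0,0,0]]}}

```text
clock: 8.37
position: [0.6083, 0.0394, 0.0738]
tcp_rot: [180.0, -0.1, -169.8]
wrist_force: [0.9, 0.3, -0.3]
width: 0.0952
grip_force: 0.0
```

Request:
{"method": "apply_moves", "body": {"steps": [[0,0,0,0,0,0],[0,0,0,0,0,0],[0,0,0,0,0,0],[0,0,0,0,0,0],[0,0,0,0,0,0],[0,0,0,0,0,0],[0,0,0,0,0,0],[0,0,0,0,0,0],[0,0,0,0,0,0],[0,0,0,0,0,0],[0,0,0,0,0,0]], "gripper": 255}}

```text
clock: 9.28
position: [0.6087, 0.0401, 0.0744]
tcp_rot: [180.0, -0.0, -169.7]
wrist_force: [0.8, -0.6, -1.0]
width: 0.0338
grip_force: 25.0
```

```bash
python3 - <<'E'
from h import *
d=dict(np.load("w2.npz")); c,s=np.cos(np.radians(10.35)),np.sin(np.radians(10.35))
print(onplane(d,[[207,126],[182,126],[232,126],[207,101.5],[207,151]],.012)[:,:2].round(4))
for r in ((-.0275,0),(.0275,.055),(.0275,-.055),(.0275,0)): print(.5925+c*r[0]-s*r[1],-.0195+s*r[0]+c*r[1])
cv2.imwrite("pics/pad.png",cv2.resize(d["pixels"][75:215,120:295,::-1],None,fx=4,fy=4,interpolation=cv2.INTER_CUBIC))
E
```

```text
[[ 0.5641 -0.0244]
 [ 0.5694 -0.0534]
 [ 0.5587  0.0047]
 [ 0.5366 -0.0283]
 [ 0.5934 -0.0202]]
0.5654474627038878 -0.024440670586312795
0.6096711961234866 0.03954574517853727
0.6294338784687379 -0.06866440400591167
0.6195525372961123 -0.014559329413687205
```

View pics/pad.png

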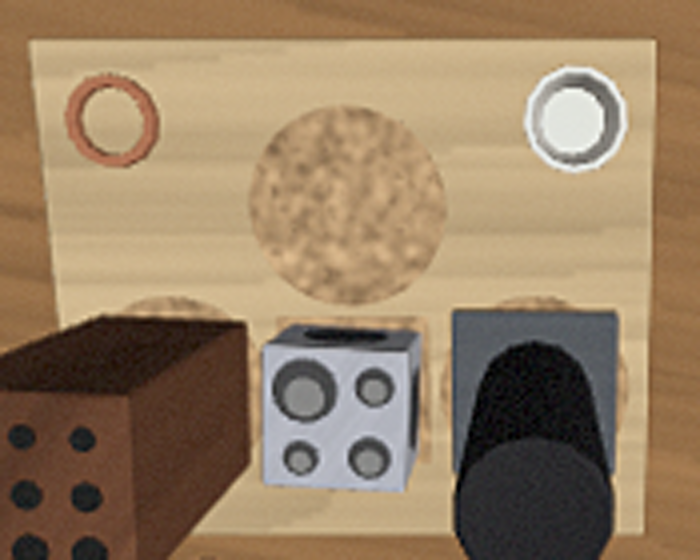

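The enlarged crop puts the cork pad centre at crop (347,205), i.e. world (0.564,-0.0245). The canister should go back about 1.5 mm further in −y than where I gripped it. The post is held (33.8 mm), so I'll lift it and take it to the tray middle.

Request:
{"method": "apply_moves", "body": {"steps": [[0,0,-0.2,0,0,0],[0,0,-0.7,0,0,0],[0,0,-1.5,0,0,0],[0,0,-2.5,0,0,0],[0,0,-3.5,0,0,0],[0,0,-4.3,0,0,0],[0.1,-0.3,-4.9,0,0,0],[0.4,-1.1,-5.2,0,0,0],[0.7,-2.1,-5.2,0,0,0],[1.1,-3.2,-5.2,0,0,0],[1.5,-4.3,-5.2,0,0,0],[1.9,-5.4,-5.2,0,0,0]]}}

```text
clock: 10.28
position: [0.5807, -0.1307, 0.2307]
tcp_rot: [180.0, -0.0, -169.7]
wrist_force: [0.8, -0.6, -2.6]
width: 0.0335
grip_force: 25.0
```

Request:
{"method": "apply_moves", "body": {"steps": [[0.4,-1.1,0,0,0,0],[0.8,-2.2,0,0,0,0],[1.1,-3.2,0,0,0,0],[1.3,-4.0,0.1,0,0,0],[1.43,-4.37,0.6,0,0,0],[1.43,-4.37,1.5,0,0,0],[1.43,-4.37,2.5,0,0,0],[1.43,-4.37,3.5,0,0,0],[1.43,-4.37,4.4,0,0,0],[1.43,-4.37,5.0,0,0,0],[1.43,-4.37,5.3,0,0,0],[1.43,-4.37,5.4,0,0,0]]}}

```text
clock: 11.28
position: [0.5619, -0.2656, 0.0675]
tcp_rot: [179.9, -0.1, -169.7]
wrist_force: [-6.7, 5.0, 11.0]
width: 0.0337
grip_force: 25.0
```

Request:
{"method": "apply_moves", "body": {"steps": [[0,0,0.02,0,0,0],[0,0,0.05,0,0,0],[0,0,0.05,0,0,0]]}}

```text
clock: 11.53
position: [0.5632, -0.2663, 0.068]
tcp_rot: [-179.9, 0.1, -169.7]
wrist_force: [-0.3, -0.4, -4.2]
width: 0.0338
grip_force: 25.0
```

Request:
{"method": "apply_moves", "body": {"steps": [[0,0,0.02,0,0,0],[0,0,0.03,0,0,0],[0,0,0.03,0,0,0]]}}

```text
clock: 11.78
position: [0.5633, -0.2664, 0.0674]
tcp_rot: [-179.9, 0.1, -169.7]
wrist_force: [-1.7, 0.6, 5.6]
width: 0.0337
grip_force: 25.0
```

Request:
{"method": "apply_moves", "body": {"steps": [[0,0,0,0,0,0],[0,0,0,0,0,0],[0,0,0,0,0,0],[0,0,0,0,0,0],[0,0,0,0,0,0],[0,0,0,0,0,0]], "gripper": 0}}

```text
clock: 12.28
position: [0.5627, -0.2661, 0.0661]
tcp_rot: [180.0, 0.0, -169.7]
wrist_force: [0.2, -0.0, 0.0]
width: 0.0683
grip_force: 0.0
```

Request:
{"method": "apply_moves", "body": {"steps": [[0,0,-0.6,0,0,0],[0,0,-1.7,0,0,0],[0,0,-2.9,0,0,0],[-0.1,0.2,-3.8,0,0,0],[-0.6,1.1,-4.2,0,0,0],[-1.2,2.2,-4.2,0,0,0],[-1.8,3.3,-4.2,0,0,0],[-2.4,4.4,-4.2,0,0,0],[-2.9,5.3,-4.2,0,0,0],[-3.2,5.9,-4.2,0,0,0],[-3.34,6.1,-4.2,0,0,0],[-3.34,6.1,-4.2,0,0,0]]}}

```text
clock: 13.28
position: [0.629, -0.0667, 0.192]
tcp_rot: [180.0, 0.0, -169.6]
wrist_force: [0.2, -0.1, 0.4]
width: 0.0951
grip_force: 0.0
```

```bash
cat > look.py <<'E'
import sys
from h import *
from workcell import bot,viewer
n=sys.argv[1]; d=viewer.get_image("wrist"); np.savez(n+".npz",**d)
s=bot.state(); print(s["position"].round(4),s["tcp_rot"].round(2),s["clock"])
P=cloud(d); cv2.imwrite(f"pics/{n}.png",d["pixels"][:,:,::-1])
for a in sys.argv[2:]:
    z0,z1=map(float,a.split(","))
    m=((P[...,2]>z0)&(P[...,2]<z1)&(d["range_z"]>.1)).astype(np.uint8); m[255:]=0
    m=cv2.morphologyEx(m,cv2.MORPH_OPEN,np.ones((3,3)))
    k,l,st,c=cv2.connectedComponentsWithStats(m)
    for i in range(1,k):
        if st[i,4]>150: q=P[l==i]; r=cv2.minAreaRect(q[:,:2].astype(np.float32)); print(a,st[i],q.mean(0).round(4),np.round(r[0],4),np.round(r[1],4),round(r[2],1))
E
python3 look.py w3 .115,.13 .046,.058
```

```text
[ 0.6286 -0.068   0.192 ] [-1.8000e+02 -1.0000e-02 -1.6965e+02] 13.3333
.115,.13 [ 14  52  28  46 593] [ 0.5626 -0.2534  0.1226] [ 0.564 -0.256] [0.0143 0.033 ] 87.6
.115,.13 [ 225  170   55   54 2781] [ 0.627  -0.069   0.1226] [ 0.6284 -0.0688] [0.0464 0.0459] 8.4
.046,.058 [ 62   0  29  22 235] [ 0.4989 -0.2575  0.0519] [ 0.5004 -0.2608] [0.008  0.0349] 40.4
.046,.058 [ 76  67  13  33 198] [ 0.5629 -0.2528  0.052 ] [ 0.5632 -0.2552] [0.0313 0.0116] 0.2
.046,.058 [ 283  160   40   38 1358] [ 0.6176 -0.0155  0.0526] [ 0.6183 -0.0146] [0.04   0.0403] 7.1
```

Request:
{"method": "apply_moves", "body": {"steps": [[0,-0.03,0.3,0,0,0],[0,-0.03,1.0,0,0,0],[0,-0.03,1.9,0,0,0],[0,-0.03,2.8,0,0,0],[0,-0.03,3.4,0,0,0],[0,-0.03,3.8,0,0,0],[0,-0.03,3.92,0,0,0],[0,-0.03,3.92,0,0,0]]}}

```text
clock: 14.0
position: [0.6284, -0.0699, 0.0738]
tcp_rot: [180.0, -0.1, -169.8]
wrist_force: [0.4, 1.3, -0.5]
width: 0.095
grip_force: 0.0
```

Request:
{"method": "apply_moves", "body": {"steps": [[0,0,0,0,0,0],[0,0,0,0,0,0],[0,0,0,0,0,0],[0,0,0,0,0,0],[0,0,0,0,0,0],[0,0,0,0,0,0],[0,0,0,0,0,0],[0,0,0,0,0,0],[0,0,0,0,0,0],[0,0,0,0,0,0]], "gripper": 255}}

```text
clock: 14.83
position: [0.6288, -0.069, 0.0745]
tcp_rot: [180.0, -0.0, -169.7]
wrist_force: [0.2, 0.4, 0.6]
width: 0.0466
grip_force: 24.6
```

Request:
{"method": "apply_moves", "body": {"steps": [[0,0,-0.2,0,0,0],[0,0,-0.7,0,0,0],[0,0,-1.5,0,0,0],[0,0,-2.5,0,0,0],[0,0,-3.5,0,0,0],[0,-0.1,-4.4,0,0,0],[0.1,-0.7,-5.0,0,0,0],[0.2,-1.7,-5.2,0,0,0],[0.3,-2.8,-5.2,0,0,0],[0.4,-3.9,-5.2,0,0,0],[0.5,-4.9,-5.2,0,0,0],[0.6,-5.7,-5.2,0,0,0]]}}

```text
clock: 15.83
position: [0.6413, -0.2427, 0.2307]
tcp_rot: [-180.0, -0.0, -169.8]
wrist_force: [-0.4, -0.6, -2.0]
width: 0.0462
grip_force: 24.6
```

Request:
{"method": "apply_moves", "body": {"steps": [[0.05,-0.4,0.1,0,0,0],[0.05,-0.57,0.6,0,0,0],[0.05,-0.57,1.5,0,0,0],[0.05,-0.57,2.5,0,0,0],[0.05,-0.57,3.5,0,0,0],[0.05,-0.57,4.4,0,0,0],[0.05,-0.57,5.0,0,0,0],[0.05,-0.57,5.3,0,0,0],[0.05,-0.57,5.4,0,0,0],[0.05,-0.57,5.45,0,0,0],[0.05,-0.57,5.47,0,0,0],[0.05,-0.57,5.47,0,0,0]]}}

```text
clock: 16.83
position: [0.6436, -0.2575, 0.0674]
tcp_rot: [-180.0, 0.1, -169.7]
wrist_force: [-0.8, 1.1, 1.4]
width: 0.0465
grip_force: 24.7
```

Request:
{"method": "apply_moves", "body": {"steps": [[0,0,0,0,0,0],[0,0,0,0,0,0],[0,0,0,0,0,0],[0,0,0,0,0,0],[0,0,0,0,0,0],[0,0,0,0,0,0]], "gripper": 0}}

```text
clock: 17.33
position: [0.6432, -0.2576, 0.0664]
tcp_rot: [-180.0, 0.0, -169.7]
wrist_force: [-0.5, 0.9, -0.2]
width: 0.0808
grip_force: 0.0
```

Request:
{"method": "apply_moves", "body": {"steps": [[0,0,-0.6,0,0,0],[0,0,-1.7,0,0,0],[0,0,-2.9,0,0,0],[0,0.5,-3.8,0,0,0],[-0.1,1.4,-4.2,0,0,0],[-0.2,2.5,-4.2,0,0,0],[-0.3,3.7,-4.2,0,0,0],[-0.4,4.9,-4.2,0,0,0],[-0.5,6.1,-4.2,0,0,0],[-0.6,7.1,-4.2,0,0,0],[-0.66,7.8,-4.2,0,0,0],[-0.66,8.11,-4.2,0,0,0]]}}

```text
clock: 18.33
position: [0.6189, -0.012, 0.1926]
tcp_rot: [180.0, 0.0, -169.6]
wrist_force: [-0.5, -0.0, 0.6]
width: 0.0952
grip_force: 0.0
```

Request:
{"method": "apply_moves", "body": {"steps": [[0,0,0,0,0,0],[0,0,0,0,0,0]]}}

```text
clock: 18.5
position: [0.6194, -0.0151, 0.1925]
tcp_rot: [-180.0, 0.0, -169.7]
wrist_force: [-0.5, -0.2, 0.9]
width: 0.0952
grip_force: 0.0
```

```bash
python3 look.py w4 .105,.145 .046,.058 .009,.015 .0155,.019
```

```text
[ 0.6194 -0.0157  0.1924] [-1.7999e+02  1.0000e-02 -1.6974e+02] 18.55
.105,.145 [  0 148  13  53 449] [ 0.644  -0.2346  0.1106] [ 0.6405 -0.2353] [0.0456 0.0054] 6.0
.046,.058 [  9   0  27  23 275] [ 0.4982 -0.2568  0.0519] [ 0.5001 -0.2602] [0.0083 0.0351] 41.8
.046,.058 [ 22  67  15  33 256] [ 0.5622 -0.2529  0.052 ] [ 0.5622 -0.2552] [0.031 0.012] 6.3
.046,.058 [ 41 141  14  43 317] [ 0.6391 -0.2353  0.0519] [ 0.6397 -0.2352] [0.0454 0.007 ] 15.1
.046,.058 [ 236  160   38   38 1337] [ 0.6176 -0.0149  0.0527] [ 0.6185 -0.0147] [0.0401 0.0399] 7.3
.009,.015 [  18   62   53   47 1074] [ 0.562  -0.2584  0.0126] [ 0.5631 -0.2661] [0.0494 0.0511] 10.4
.009,.015 [  175    83   159   126 16265] [ 0.5866 -0.0211  0.0128] [ 0.5912 -0.0199] [0.1493 0.1805] 10.4
.009,.015 [189  96  15  17 207] [ 0.5524 -0.0945  0.0127] [ 0.5524 -0.0946] [0.0176 0.0164] 10.3
.0155,.019 [ 476   88   36   81 1675] [0.5211 0.2535 0.0166] [0.5225 0.2504] [0.0939 0.0408] 23.5
```

View pics/w4.png

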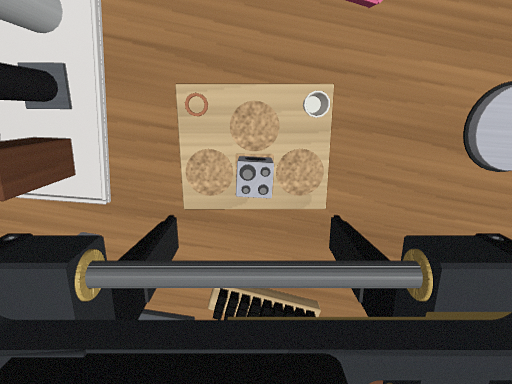

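All three stand upright in the tray (left edge: canister (25,10), post foot (45,85), punch (35,165)), and the doming block at (255,177) is free, with pads at (255,126), (209,172) and (301,172). Next I'll grip the doming block.

Request:
{"method": "apply_moves", "body": {"steps": [[0,0.02,0.5,0,0,0],[0,0.02,1.4,0,0,0],[0,0.02,2.4,0,0,0],[0,0.02,3.4,0,0,0],[0,0.02,4.3,0,0,0],[0,0.02,5.0,0,0,0],[0,0.02,5.5,0,0,0],[0,0.02,5.75,0,0,0],[0,0.02,5.85,0,0,0],[0,0.02,5.85,0,0,0]]}}

```text
clock: 19.38
position: [0.6192, -0.015, 0.0167]
tcp_rot: [180.0, -0.0, -169.8]
wrist_force: [0.1, -0.1, 0.9]
width: 0.0949
grip_force: 0.0
```

Request:
{"method": "apply_moves", "body": {"steps": [[0,0,0,0,0,0],[0,0,0,0,0,0],[0,0,0,0,0,0],[0,0,0,0,0,0],[0,0,0,0,0,0],[0,0,0,0,0,0],[0,0,0,0,0,0],[0,0,0,0,0,0],[0,0,0,0,0,0],[0,0,0,0,0,0]], "gripper": 255, "grip_force": 35}}

```text
clock: 20.22
position: [0.6191, -0.0141, 0.0169]
tcp_rot: [180.0, 0.0, -169.7]
wrist_force: [-0.0, 0.2, 1.3]
width: 0.0403
grip_force: 34.2
```

Request:
{"method": "apply_moves", "body": {"steps": [[0,0,-0.2,0,0,0],[0,0,-0.7,0,0,0],[0,0,-1.5,0,0,0],[0.1,0.2,-2.2,0,0,0],[0.2,0.9,-2.6,0,0,0],[0.4,1.9,-2.6,0,0,0],[0.6,3.0,-2.6,0,0,0],[0.8,4.1,-2.6,0,0,0],[1.0,5.2,-2.6,0,0,0],[1.2,6.3,-2.6,0,0,0],[1.4,7.4,-2.6,0,0,0],[1.6,8.4,-2.6,0,0,0]]}}

```text
clock: 21.22
position: [0.5257, 0.2269, 0.095]
tcp_rot: [180.0, -0.0, -169.7]
wrist_force: [1.7, 0.2, -4.8]
width: 0.0407
grip_force: 34.3
```

Request:
{"method": "apply_moves", "body": {"steps": [[0.1,0.9,0,0,0,0],[0.16,1.5,0,0,0,0],[0.16,1.79,0,0,0,0],[0.16,1.79,0.3,0,0,0],[0.16,1.79,1.0,0,0,0],[0.16,1.79,1.7,0,0,0],[0.16,1.79,2.2,0,0,0],[0.16,1.79,2.36,0,0,0],[0.16,1.79,2.4,0,0,0],[0.16,1.79,2.4,0,0,0],[0.16,1.79,2.4,0,0,0]]}}

```text
clock: 22.13
position: [0.5132, 0.277, 0.0236]
tcp_rot: [180.0, 0.1, -169.7]
wrist_force: [0.6, 0.1, -3.6]
width: 0.0406
grip_force: 34.3
```

```bash
python3 - <<'E'
from h import *
from workcell import bot,viewer
d=viewer.get_image("side"); im=d["pixels"][:,:,::-1]
cv2.imwrite("pics/s5.png",im); s=bot.state(); print(s["position"],s["wrist_force"])
E
```

```text
[0.51317726 0.27721249 0.02380508] [-0.01520007  0.27473551 -4.63609834]
```

View pics/s5.png

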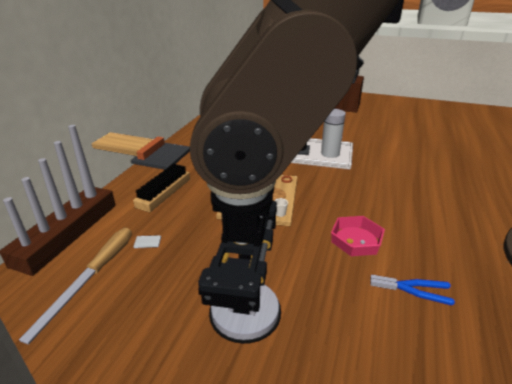

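The side view shows the gripper over the plate (245,310), hiding the block, with nothing disturbed. About 2 mm of descent remains.

Request:
{"method": "apply_moves", "body": {"steps": [[0,0,0.04,0,0,0],[0,0,0.065,0,0,0],[0,0,0.075,0,0,0],[0,0,0.075,0,0,0]]}}

```text
clock: 22.52
position: [0.5127, 0.2774, 0.021]
tcp_rot: [180.0, 0.0, -169.7]
wrist_force: [-0.4, -0.4, -3.4]
width: 0.0402
grip_force: 34.3
```

Request:
{"method": "apply_moves", "body": {"steps": [[0,0,0,0,0,0],[0,0,0,0,0,0],[0,0,0,0,0,0],[0,0,0,0,0,0],[0,0,0,0,0,0],[0,0,0,0,0,0],[0,0,0,0,0,0]], "gripper": 0}}

```text
clock: 23.1
position: [0.5126, 0.2773, 0.0207]
tcp_rot: [180.0, 0.0, -169.7]
wrist_force: [0.6, -0.9, -0.5]
width: 0.0816
grip_force: 0.0
```

Request:
{"method": "apply_moves", "body": {"steps": [[0,0,-0.4,0,0,0],[0,0,-1.4,0,0,0],[0,0,-2.6,0,0,0],[0,0,-3.8,0,0,0],[0,0,-5.0,0,0,0],[0,0,-5.7,0,0,0],[0,0,-5.7,0,0,0]]}}

```text
clock: 23.68
position: [0.514, 0.278, 0.1975]
tcp_rot: [179.9, 0.5, -169.7]
wrist_force: [0.8, 0.2, 0.8]
width: 0.0953
grip_force: 0.0
```

```bash
python3 look.py w6 .05,.062 .013,.0195; python3 - <<'E'
import cv2; im=cv2.imread("pics/w6.png"); cv2.imwrite("pics/w6c.png",cv2.resize(im[60:240,150:370],None,fx=3,fy=3,interpolation=cv2.INTER_CUBIC))
E
```

```text
[0.5132 0.2776 0.1948] [ 179.94    0.29 -169.71] 23.7333
.05,.062 [ 462  114   50  121 1268] [0.467  0.5306 0.0563] [0.4676 0.5405] [0.1382 0.0252] 0.2
.05,.062 [ 235  158   38   38 1325] [0.5109 0.2769 0.0567] [0.5121 0.277 ] [0.0404 0.0399] 7.6
.013,.0195 [463  75  38  94 378] [0.4085 0.5296 0.0163] [0.4101 0.5297] [0.1085 0.0034] 0.3
.013,.0195 [ 213  128   82   80 3613] [0.5067 0.277  0.0166] [0.5113 0.2776] [0.0984 0.0988] 11.7
```

View pics/w6c.png

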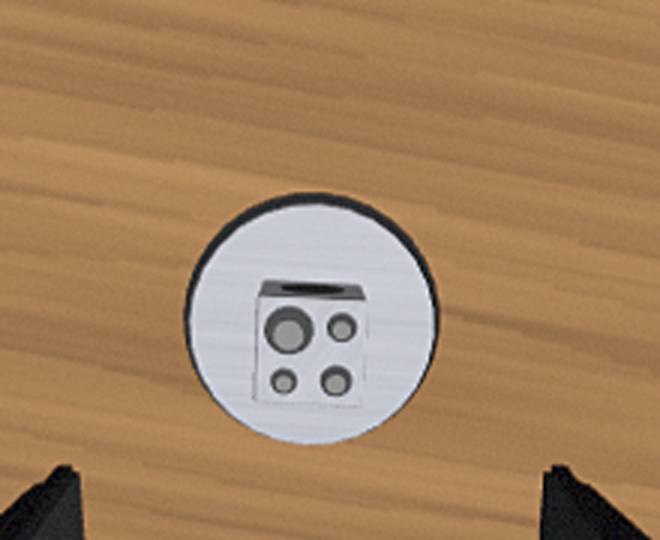

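The block sits dimples up and centred within 1 mm on the plate (crop (310,345), the disc centred near (312,322) with parallax). Next is fetching the punch block.

Request:
{"method": "apply_moves", "body": {"steps": [[0,-0.5,0,0,0,0],[-0.1,-1.5,0,0,0,0],[-0.2,-2.7,0,0,0,0],[-0.3,-4.0,0,0,0,0],[-0.4,-5.3,0,0,0,0],[-0.5,-6.6,0,0,0,0],[-0.5,-7.9,0,0,0,0],[-0.6,-9.2,0,0,0,0],[-0.7,-10.5,0,0,0,0],[-0.8,-11.8,0,0,0,0],[-0.8,-13.0,0,0,0,0],[-0.8,-14.2,0,0,0,0]]}}

```text
clock: 24.73
position: [0.6118, -0.1394, 0.1906]
tcp_rot: [179.9, -0.1, -169.7]
wrist_force: [-0.2, 0.1, 0.0]
width: 0.0954
grip_force: 0.0
```

Request:
{"method": "apply_moves", "body": {"steps": [[0,-1.2,0,0,0,0],[-0.1,-2.4,0,0,0,0],[-0.2,-3.4,0,0,0,0],[-0.3,-4.0,0,0,0,0],[-0.3,-4.12,0,0,0,0],[-0.3,-4.12,0,0,0,0],[-0.3,-4.12,0,0,0,0]]}}

```text
clock: 25.32
position: [0.6426, -0.2567, 0.1908]
tcp_rot: [179.9, -0.1, -169.7]
wrist_force: [-0.1, 0.2, -0.4]
width: 0.095
grip_force: 0.0
```

```bash
python3 look.py w7 .1,.135
```

```text
[ 0.6428 -0.2563  0.1912] [ 1.7995e+02 -5.0000e-02 -1.6967e+02] 25.3667
.1,.135 [ 235    0   66   32 1588] [ 0.5003 -0.2726  0.1182] [ 0.5002 -0.273 ] [0.0179 0.048 ] 8.3
.1,.135 [ 238   79   44   46 1578] [ 0.5631 -0.267   0.1306] [ 0.5633 -0.2666] [0.0329 0.0327] 9.6
.1,.135 [ 226  169   54   54 2735] [ 0.6414 -0.2581  0.1152] [ 0.6435 -0.2578] [0.0463 0.0461] 8.4
```

Request:
{"method": "apply_moves", "body": {"steps": [[0,-0.02,0.3,0,0,0],[0,-0.02,1.0,0,0,0],[0,-0.02,1.9,0,0,0],[0,-0.02,2.8,0,0,0],[0,-0.02,3.5,0,0,0],[0,-0.02,3.95,0,0,0],[0,-0.02,4.1,0,0,0],[0,-0.02,4.15,0,0,0],[0,-0.02,4.15,0,0,0]]}}

```text
clock: 26.12
position: [0.6437, -0.258, 0.0678]
tcp_rot: [-180.0, 0.0, -169.7]
wrist_force: [-0.1, 0.3, 0.2]
width: 0.0956
grip_force: 0.0
```

Request:
{"method": "apply_moves", "body": {"steps": [[0,0,0,0,0,0],[0,0,0,0,0,0],[0,0,0,0,0,0],[0,0,0,0,0,0],[0,0,0,0,0,0],[0,0,0,0,0,0],[0,0,0,0,0,0],[0,0,0,0,0,0],[0,0,0,0,0,0],[0,0,0,0,0,0]], "gripper": 255, "grip_force": 25}}

```text
clock: 26.95
position: [0.6432, -0.2582, 0.0671]
tcp_rot: [180.0, -0.0, -169.7]
wrist_force: [0.1, 0.2, -0.2]
width: 0.0462
grip_force: 24.7
```

Request:
{"method": "apply_moves", "body": {"steps": [[0,0,-0.2,0,0,0],[0,0,-0.7,0,0,0],[0,0,-1.5,0,0,0],[0,0,-2.5,0,0,0],[0,0,-3.5,0,0,0],[0,0.1,-4.4,0,0,0],[-0.1,0.7,-5.0,0,0,0],[-0.2,1.7,-5.2,0,0,0],[-0.3,2.8,-5.2,0,0,0],[-0.4,3.9,-5.2,0,0,0],[-0.5,4.9,-5.2,0,0,0],[-0.6,5.7,-5.2,0,0,0]]}}

```text
clock: 27.95
position: [0.6299, -0.0845, 0.2237]
tcp_rot: [180.0, 0.0, -169.7]
wrist_force: [0.6, 0.3, -2.0]
width: 0.0462
grip_force: 24.7
```

Request:
{"method": "apply_moves", "body": {"steps": [[-0.05,0.4,0.1,0,0,0],[-0.05,0.59,0.5,0,0,0],[-0.05,0.59,1.3,0,0,0],[-0.05,0.59,2.3,0,0,0],[-0.05,0.59,3.2,0,0,0],[-0.05,0.59,4.0,0,0,0],[-0.05,0.59,4.5,0,0,0],[-0.05,0.59,4.8,0,0,0],[-0.05,0.59,4.9,0,0,0],[-0.05,0.59,4.95,0,0,0],[-0.05,0.59,4.97,0,0,0],[-0.05,0.59,4.97,0,0,0]]}}

```text
clock: 28.95
position: [0.6292, -0.0692, 0.075]
tcp_rot: [-180.0, 0.1, -169.7]
wrist_force: [0.6, 0.0, -0.7]
width: 0.046
grip_force: 24.7
```

Request:
{"method": "apply_moves", "body": {"steps": [[0,0,0,0,0,0],[0,0,0,0,0,0],[0,0,0,0,0,0],[0,0,0,0,0,0],[0,0,0,0,0,0],[0,0,0,0,0,0]], "gripper": 0}}

```text
clock: 29.45
position: [0.6288, -0.069, 0.0742]
tcp_rot: [-180.0, 0.0, -169.7]
wrist_force: [-0.1, 0.7, 0.2]
width: 0.0809
grip_force: 0.0
```

Request:
{"method": "apply_moves", "body": {"steps": [[0,0,-0.6,0,0,0],[0,0,-1.7,0,0,0],[0,0,-2.9,0,0,0],[0.1,-0.2,-3.7,0,0,0],[0.6,-1.1,-4.0,0,0,0],[1.2,-2.2,-4.0,0,0,0],[1.8,-3.3,-4.0,0,0,0],[2.4,-4.4,-4.0,0,0,0],[2.9,-5.3,-4.0,0,0,0],[3.2,-5.9,-4.0,0,0,0],[3.34,-6.07,-4.0,0,0,0],[3.34,-6.07,-4.0,0,0,0]]}}

```text
clock: 30.45
position: [0.562, -0.2673, 0.1939]
tcp_rot: [180.0, -0.0, -169.8]
wrist_force: [0.6, 0.1, -0.4]
width: 0.0952
grip_force: 0.0
```

Request:
{"method": "apply_moves", "body": {"steps": [[0,0,0.2,0,0,0],[0,0,0.9,0,0,0],[0,0,1.8,0,0,0],[0,0,2.8,0,0,0],[0,0,3.6,0,0,0],[0,0,4.1,0,0,0],[0,0,4.23,0,0,0],[0,0,4.23,0,0,0]]}}

```text
clock: 31.12
position: [0.5627, -0.2645, 0.066]
tcp_rot: [179.9, -0.1, -169.6]
wrist_force: [-0.0, 0.0, 1.0]
width: 0.0947
grip_force: 0.0
```

Request:
{"method": "apply_moves", "body": {"steps": [[0,0,0,0,0,0],[0,0,0,0,0,0],[0,0,0,0,0,0],[0,0,0,0,0,0],[0,0,0,0,0,0],[0,0,0,0,0,0],[0,0,0,0,0,0],[0,0,0,0,0,0],[0,0,0,0,0,0],[0,0,0,0,0,0],[0,0,0,0,0,0]], "gripper": 255}}

```text
clock: 32.03
position: [0.5627, -0.2661, 0.0671]
tcp_rot: [180.0, 0.0, -169.7]
wrist_force: [0.7, 0.0, -0.3]
width: 0.0337
grip_force: 25.0
```

Request:
{"method": "apply_moves", "body": {"steps": [[0,0,-0.2,0,0,0],[0,0,-0.7,0,0,0],[0,0,-1.5,0,0,0],[0,0,-2.5,0,0,0],[0,0,-3.5,0,0,0],[0,0,-4.3,0,0,0],[-0.1,0.3,-4.9,0,0,0],[-0.4,1.1,-5.3,0,0,0],[-0.7,2.1,-5.3,0,0,0],[-1.1,3.2,-5.3,0,0,0],[-1.5,4.3,-5.3,0,0,0],[-1.9,5.4,-5.3,0,0,0]]}}

```text
clock: 33.03
position: [0.5895, -0.0949, 0.2264]
tcp_rot: [180.0, -0.0, -169.7]
wrist_force: [0.4, -1.5, -3.4]
width: 0.0338
grip_force: 25.0
```

Request:
{"method": "apply_moves", "body": {"steps": [[-0.4,1.1,0,0,0,0],[-0.8,2.2,0,0,0,0],[-1.1,3.2,0,0,0,0],[-1.3,4.0,0,0,0,0],[-1.43,4.37,0.3,0,0,0],[-1.43,4.37,1.1,0,0,0],[-1.43,4.37,2.1,0,0,0],[-1.43,4.37,3.1,0,0,0],[-1.43,4.37,4.0,0,0,0],[-1.43,4.37,4.6,0,0,0],[-1.43,4.37,4.9,0,0,0],[-1.43,4.37,5.0,0,0,0]]}}

```text
clock: 34.03
position: [0.6079, 0.0397, 0.0744]
tcp_rot: [180.0, -0.2, -169.7]
wrist_force: [-0.7, -0.2, -3.0]
width: 0.0333
grip_force: 25.0
```

Request:
{"method": "apply_moves", "body": {"steps": [[0,0,0.03,0,0,0],[0,0,0.06,0,0,0],[0,0,0.06,0,0,0],[0,0,0.06,0,0,0]]}}

```text
clock: 34.37
position: [0.6091, 0.0401, 0.0754]
tcp_rot: [-180.0, 0.1, -169.7]
wrist_force: [-0.6, 0.6, -3.4]
width: 0.0337
grip_force: 25.0
```

Request:
{"method": "apply_moves", "body": {"steps": [[0,0,0,0,0,0],[0,0,0,0,0,0],[0,0,0,0,0,0],[0,0,0,0,0,0],[0,0,0,0,0,0],[0,0,0,0,0,0]], "gripper": 0}}

```text
clock: 34.87
position: [0.6087, 0.0402, 0.0745]
tcp_rot: [180.0, 0.0, -169.7]
wrist_force: [-0.3, -0.8, -0.6]
width: 0.0685
grip_force: 0.0
```

Request:
{"method": "apply_moves", "body": {"steps": [[0,0,-0.6,0,0,0],[0,0,-1.7,0,0,0],[0,0,-2.9,0,0,0],[0.2,-0.3,-3.8,0,0,0],[0.7,-1.1,-4.1,0,0,0],[1.3,-2.1,-4.1,0,0,0],[2.0,-3.2,-4.1,0,0,0],[2.7,-4.3,-4.1,0,0,0],[3.4,-5.4,-4.1,0,0,0],[4.1,-6.5,-4.1,0,0,0],[4.8,-7.6,-4.1,0,0,0],[5.4,-8.6,-4.1,0,0,0]]}}

```text
clock: 35.87
position: [0.4941, -0.2445, 0.1975]
tcp_rot: [-180.0, 0.0, -169.7]
wrist_force: [-0.3, -0.7, 0.2]
width: 0.0949
grip_force: 0.0
```

Request:
{"method": "apply_moves", "body": {"steps": [[0.4,-0.7,0,0,0,0],[0.59,-0.94,0,0,0,0],[0.59,-0.94,0.3,0,0,0],[0.59,-0.94,1.1,0,0,0],[0.59,-0.94,2.1,0,0,0],[0.59,-0.94,3.0,0,0,0],[0.59,-0.94,3.8,0,0,0],[0.59,-0.94,4.2,0,0,0],[0.59,-0.94,4.34,0,0,0],[0.59,-0.94,4.34,0,0,0]]}}

```text
clock: 36.7
position: [0.483, -0.272, 0.066]
tcp_rot: [179.9, -0.1, -169.6]
wrist_force: [0.9, -0.1, -0.3]
width: 0.0952
grip_force: 0.0
```

Request:
{"method": "apply_moves", "body": {"steps": [[0,0,0,0,0,0],[0,0,0,0,0,0],[0,0,0,0,0,0],[0,0,0,0,0,0],[0,0,0,0,0,0],[0,0,0,0,0,0],[0,0,0,0,0,0],[0,0,0,0,0,0],[0,0,0,0,0,0],[0,0,0,0,0,0]], "gripper": 255}}

```text
clock: 37.53
position: [0.483, -0.2737, 0.0673]
tcp_rot: [-180.0, 0.0, -169.7]
wrist_force: [-0.1, -1.7, 1.6]
width: 0.0506
grip_force: 25.0
```

Request:
{"method": "apply_moves", "body": {"steps": [[0,0,-0.2,0,0,0],[0,0,-0.7,0,0,0],[0,0,-1.5,0,0,0],[0,0,-2.5,0,0,0],[0,0,-3.5,0,0,0],[-0.1,0.2,-4.3,0,0,0],[-0.4,0.8,-4.9,0,0,0],[-0.9,1.7,-5.2,0,0,0],[-1.4,2.6,-5.2,0,0,0],[-1.9,3.5,-5.2,0,0,0],[-2.4,4.5,-5.2,0,0,0],[-2.9,5.4,-5.2,0,0,0]]}}

```text
clock: 38.53
position: [0.5394, -0.0968, 0.2234]
tcp_rot: [180.0, -0.0, -169.7]
wrist_force: [1.4, -0.3, -2.4]
width: 0.0505
grip_force: 25.0
```

Request:
{"method": "apply_moves", "body": {"steps": [[-0.5,0.9,0,0,0,0],[-1.0,1.7,0,0,0,0],[-1.25,2.28,0,0,0,0],[-1.25,2.28,0.4,0,0,0],[-1.25,2.28,1.3,0,0,0],[-1.25,2.28,2.3,0,0,0],[-1.25,2.28,3.3,0,0,0],[-1.25,2.28,4.1,0,0,0],[-1.25,2.28,4.6,0,0,0],[-1.25,2.28,4.85,0,0,0],[-1.25,2.28,4.95,0,0,0],[-1.25,2.28,4.96,0,0,0]]}}

```text
clock: 39.53
position: [0.5645, -0.0246, 0.0748]
tcp_rot: [180.0, 0.0, -169.7]
wrist_force: [0.4, 0.2, -1.9]
width: 0.0507
grip_force: 25.0
```

Request:
{"method": "apply_moves", "body": {"steps": [[0,0,0,0,0,0],[0,0,0.01,0,0,0],[0,0,0.01,0,0,0]]}}

```text
clock: 39.78
position: [0.5645, -0.0246, 0.0747]
tcp_rot: [-180.0, 0.1, -169.7]
wrist_force: [0.5, 0.6, -3.3]
width: 0.0509
grip_force: 25.0
```

Request:
{"method": "apply_moves", "body": {"steps": [[0,0,0,0,0,0],[0,0,0,0,0,0],[0,0,0,0,0,0],[0,0,0,0,0,0],[0,0,0,0,0,0],[0,0,0,0,0,0]], "gripper": 0}}

```text
clock: 40.28
position: [0.5643, -0.0246, 0.0741]
tcp_rot: [180.0, 0.0, -169.7]
wrist_force: [0.3, 0.5, 0.0]
width: 0.0853
grip_force: 0.0
```

Request:
{"method": "apply_moves", "body": {"steps": [[0,0,-0.6,0,0,0],[0,0,-1.7,0,0,0],[0,0,-2.9,0,0,0],[0,0,-4.1,0,0,0],[0,0,-5.3,0,0,0],[0,0,-6.3,0,0,0],[0,0,-6.8,0,0,0],[0,0,-7,0,0,0],[0,0,-7,0,0,0],[0,0,-7,0,0,0]]}}

```text
clock: 41.12
position: [0.5639, -0.0246, 0.283]
tcp_rot: [180.0, -0.1, -169.7]
wrist_force: [-0.9, 0.2, 0.6]
width: 0.0952
grip_force: 0.0
```

```bash
python3 look.py w8 .115,.124 .1245,.132 .133,.145 .009,.015 .033,.045 .05,.062; python3 - <<'E'
import cv2; im=cv2.imread("pics/w8.png"); cv2.imwrite("pics/w8c.png",cv2.resize(im[90:245,170:340],None,fx=3.8,fy=3.8,interpolation=cv2.INTER_CUBIC))
E
```

```text
[ 0.5638 -0.0246  0.2825] [ 1.7995e+02 -1.2000e-01 -1.6972e+02] 41.1667
.115,.124 [ 189  202   39   38 1309] [ 0.6275 -0.0689  0.1224] [ 0.6292 -0.0691] [0.0462 0.0459] 8.8
.1245,.132 [ 231  156   44   43 1491] [ 0.5642 -0.0258  0.1276] [ 0.5646 -0.0257] [0.0494 0.0492] 9.2
.133,.145 [287 212  29  28 632] [0.6085 0.0394 0.1374] [0.6092 0.0398] [0.0329 0.0327] 84.9
.009,.015 [407   0  16  24 242] [0.327  0.1517 0.0108] [0.3271 0.1518] [0.0289 0.0162] 4.6
.009,.015 [ 193  129  122   80 4626] [ 0.555  -0.0261  0.0126] [ 0.5784 -0.022 ] [0.1231 0.1804] 10.4
.009,.015 [ 231  190   54   34 1257] [ 0.6418 -0.008   0.0129] [ 0.6354 -0.0051] [0.0558 0.0851] 10.1
.05,.062 [457 153  37  30 909] [0.5116 0.2744 0.0562] [0.5118 0.2761] [0.04   0.0418] 7.5
```

View pics/w8c.png

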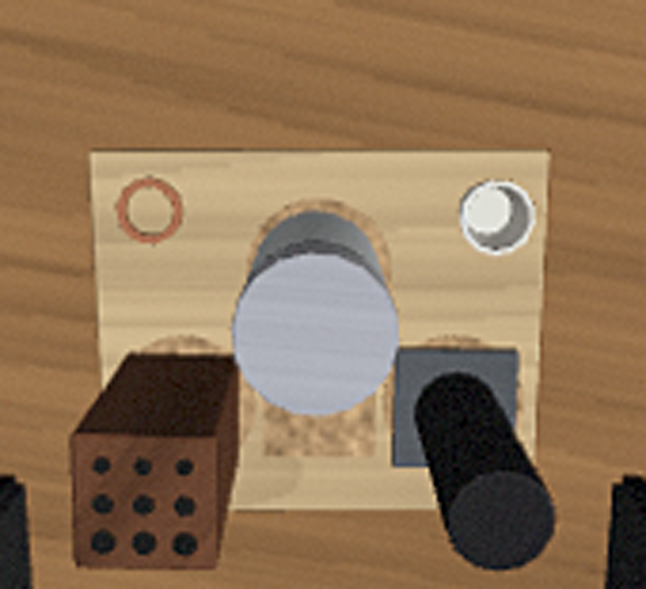

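The final view shows the punch block (145,500), canister (315,333) and post (500,520) upright. Each is within about 1 mm of its pad centre, the cup is undisturbed at (497,215), and the block is still on the plate. I'm handing in.

```bash
python3 -c "
from workcell import bot
print(bot.close_job())"
```

```text
the job is handed in; nothing more can be done
None
```

I handed the job in at about 41 s: the doming block is dimples up in the middle of the steel plate, and all three tall pieces are upright on their own pads, each within about 1 mm of centre.

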